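# Put up the tool tray and lay the forceps and brush in it

### The arm

A 6-joint arm with a two-finger parallel gripper is mounted at the origin on a cart in front of the work surface, level with it; the furniture and walls round the work are solid. World frame = base frame: x ahead of the robot, y to its left, z up, the work surface at z = 0. Lengths are in m, angles in rad, forces in N, time in s.
With the tool pointing down it reaches from about 0.3 to 0.775 m from the base axis. Payload 14.6 kg.
Tool frame: the origin (TCP) lies midway between the tips of the shut fingers; the grasp point (between the pads) lies 19 mm behind it; z points along the fingers, y is the line along which they close (so a half turn about z gives the same grasp; the last joint's range is limited). The gripper opens to 94 mm and grips with 3 to 60 N. Pads are 16 mm wide; open, the fingers measure 119 mm over their backs; the gripper's body (75 mm by 177 mm) begins 78 mm behind the grasp point.
Start: joints at [-1.362, 0.3, 1.521, -0, 1.321, -0.067], TCP at [0.15, -0.529, 0.205] pointing down, gripper open.
Joint ranges: [-3.03, 3.03], [-0.79, 2.21], [0.23, 2.52], [-1.04, 4.18], [0, 3.07], [-2.55, 2.55]. Speed limits (rad/s): [2.22, 2.22, 2.57, 3.14, 3.14, 3.14].

### API

Orientations are given as [roll, pitch, yaw] about the fixed x, y, z axes, in that order (R = Rz(yaw) Ry(pitch) Rx(roll)).
In Python, from station import ctrl gives the robot as it stands. The module is installed in compiled form; this text tells all that it offers.
- The arm moves only by the tool servo_tool, never from a script. Its argument "plan" is a list of rows, each a list of 7 numbers: the opening in per cent of the stroke, from 0 (shut) to 100 (fully open), then the shift along the tool's x, y, z in m, then the turn, a rotation vector about the tool's x, y, z in rad. A call has exactly 8 rows; each row shifts and turns the commanded pose from where the row before left it, along the tool's axes as they then stand; what a row does not reach is not made up. A row lasts 1/8 s, in which the tool goes at most 62.5 mm and 10.7 degrees, less where a joint would pass 70% of its speed; a pose out of reach is approached as far as the arm can. A call with a gripper value outside its range is refused whole. The fingers move at their own pace and stop on an object; "force" is the grip in N (left out, the last holds). Time passes only in rows, so rows that do not move let the fingers close, or fill a call up. It gives the time, the measured TCP pose, the force, the opening and the grip force at its end, in the units of the state.
- ctrl.get_obs(): the state, without advancing time (a new reading comes with each control period).
- ctrl.camera(name): name is "scene" or "top" or "wrist"; returns a dict with "pixels" (480x640x3 uint8, red, green, blue), "z_map" (480x640 float32, m along the optical axis (not along the pixel's ray), 0 where there is no reading), "mtx" (3x3 intrinsics, pixels), "pose" (4x4, takes a point from camera to world coordinates). Camera axes: x right, y up, looking along -z (the intrinsics and any distortion apply to the point x, -y, -z); pixel columns grow to the right and rows downward; lengths in m; the calibration is good to about 2 mm. A picture is of the moment at which its call begins.
- ctrl.hand_in(): hands the job in; it is judged then, once.
The state is a dict: "time_s": time; "qpos": joint angles; "joint_vel": joint speeds; "tau": joint torques, N m; "ee_pos": TCP position; "eef_rot": TCP orientation; "force": force on the tool from outside, world axes, zero at the start; "moment": the same for the moment, N m; "grip_width": finger opening in m; "grip_force": force on a finger pad.
Only numpy, scipy, OpenCV 4.12 (cv2) and the standard library are available. Lean on these libraries where they do the work, as an engineer would, in place of code of your own. Each camera call takes 0.05 s, during which the arm holds its last target. There are 200 camera calls.

### The job

First fold up both long side walls of the card tool tray until they stand upright. Then lay the forceps and the brush flat in the tray, one in each of its two lanes, lying lengthwise with the points of the forceps and the bristles of the brush toward the tray's tall closed end; set them down, do not drop them. Leave the pencil, the pinning block, the loupe and the label cards where they are.

Things in the scene. Friction and masses are not known exactly. Their poses are not given: they have to be found in the camera images.
- tool_tray: brown card tool tray fixed to the desk, 216 mm long, 140 mm wide without its side walls. Origin: centre of its underside, on the desk; x along its length toward the tall closed end, y across it to the left, z up. Floor 4 mm thick. At x = -104 mm there is only a low lip, its top 12 mm above the desk. A ridge 4 mm wide along y = 0, top 10 mm above the desk, parts the floor into two lanes
- closed_end (a point): middle of the top edge of the tray's tall closed end, an end wall fixed upright, 4 mm thick; the point is on its inner face, 104 mm from the tray's centre, 44 mm above the desk
- lane_left (a point): centre of the floor of the lane on the tray's +y side; the lane is 208 mm long along the tray's x and 64 mm wide between the ridge and the raised wall; y = +34 mm in the tray's frame, 4 mm above the desk
- lane_right (a point): the same for the lane on the tray's -y side
- wall_left (a joint): angle of the side wall at +y: 0 = flat outward on the desk, 1.57 = upright, at its stop. A card panel 206 mm long, 4 mm thick; hinge line along the tray's x at y = +70 mm, 1 mm above the desk. Upright it fills y = +66 to +70 mm, top 44 mm above the desk. Starts leaning outward (0.75 to 1.05), stays where left; under 2 N at its free edge turns it
- wall_right (a joint): the same for the wall on the tray's -y side (hinge line at y = -70 mm, mirror image of the left wall)
- wall_left_edge (a point): middle of the free edge of the left wall, 43 mm from its hinge line (half-way through its thickness)
- wall_right_edge (a point): middle of the free edge of the right wall
- forceps: fine steel forceps lying on the desk, 120 mm long, 13 mm wide, 9 mm thick, about 22 g, sharp points at one end and a joined blunt end at the other. Origin: middle of the underside; the length runs along y and the points are at -y; z up. Grip across the blades (along x) near the middle
- forceps_tip (a point): the sharp points of the forceps, 58 mm from the middle, 4.5 mm above the underside
- forceps_tail (a point): the blunt joined end of the forceps, 58 mm from the middle the other way
- brush: slim specimen brush with a red handle lying on the desk, 165 mm long, 8 mm thick, about 15 g. It does not roll. Origin: middle of the underside; the length runs along y and the bristles are at -y; z up
- brush_tip (a point): the bristle end of the brush, 80 mm from the middle, 4.5 mm above the underside
- brush_tail (a point): the handle end of the brush, 80 mm from the middle the other way
- pencil: bystander: green pencil, 141 mm long (along its y), 7 mm thick, lying beyond the tray; origin in the middle of its underside
- pinning_block: bystander: stepped wooden pinning block 32 x 78 x 36 mm; origin at the centre of its underside
- loupe: bystander: folding pocket loupe, 26 x 67 x 16 mm; origin at the centre of its underside
- label_cards: bystander: bundle of label cards, 40 x 57 x 10 mm; origin at the centre of its underside

How it is judged:
On the way, in this order (a step that is already met when the one before it is completed fails the run):
1. both side walls stand upright (within about 10 degrees) (value of joint each of wall_left, wall_right above 1.4 rad), for 0.2 s.
2. forceps and brush lie in the tray, one in each lane, points and bristles toward the closed end (angle between the y axis of each of forceps, brush and the x axis of tool_tray, either way round below 0.2 rad and x of forceps_tip in the frame of tool_tray between 0.02 and 0.106 m and x of each of forceps_tail, brush_tail in the frame of tool_tray above -0.106 m and z of each of forceps_tip, forceps_tail, brush_tip, brush_tail in the frame of tool_tray below 0.014 m and (angle between forceps's own z axis and vertical below 0.3 rad or angle between forceps's own z axis and vertical above 2.84 rad) and x of brush_tip in the frame of tool_tray between 0.02 and 0.106 m and ((y of forceps_tip in the frame of tool_tray between 0.003 and 0.066 m and y of forceps_tail in the frame of tool_tray between 0.003 and 0.066 m and y of brush_tip in the frame of tool_tray between -0.066 and -0.003 m and y of brush_tail in the frame of tool_tray between -0.066 and -0.003 m) or (y of forceps_tip in the frame of tool_tray between -0.066 and -0.003 m and y of forceps_tail in the frame of tool_tray between -0.066 and -0.003 m and y of brush_tip in the frame of tool_tray between 0.003 and 0.066 m and y of brush_tail in the frame of tool_tray between 0.003 and 0.066 m))), for 0.2 s.
At the end, for the whole second after the job is handed in: Both side walls within about 10 degrees of upright; forceps and brush at rest flat on the tray floor, one in each lane (either way), wholly between end wall and lip, along the tray within 0.2 rad, points and bristles toward the tall closed end; ends under 14 mm above the desk (all of step 1 and all of step 2 and linear speed of each of forceps, brush below 0.02 m/s); the robot touches nothing.
It fails at once if a bystander (pencil, pinning block, loupe, label cards) is moved more than 2 cm (distance of any of pencil, pinning_block, loupe, label_cards from where it was at the start of the episode above 0.02 m).
It fails at once if the forceps is let go while more than 5 cm above the desk (height (world z) of forceps above 0.05 m and contact force between the fingers and forceps below 0.02 N).
It fails at once if the brush is let go while more than 5 cm above the desk (height (world z) of brush above 0.05 m and contact force between the fingers and brush below 0.02 N).
It also fails if it takes over 72 s, if anything falls off the work surface, if the arm or the gripper's body presses on something with over 40 N, if the wrist force passes 120 N, or if a joint passes its speed limit or range.

## Working session

There is one attempt and no reset: what is moved stays moved. The work goes in short steps, Python scripts to look and compute and a tool call to move; the robot and the scene stay as the last step left them, time stands still between calls to the robot, and variables do not carry over. Pictures are saved under pics/ and viewed, at most 10 in all, crops included, and the job is handed in when it is done.

Besides the shell and the picture viewer there is one more tool, called after "Emit:" by a JSON object that holds its "op" and its "data". servo_tool: Moves the arm, as the interface text tells. Its arguments: {"type":"object","properties":{"plan":{"type":"array","items":{"type":"array","items":{"type":"number"}}},"force":{"type":"number"}},"required":["plan"]}

```bash
mkdir -p pics
cat > h.py <<'E'
import numpy as np, cv2
from station import ctrl
def cam(n,save=None):
    c=ctrl.camera(n)
    if save: cv2.imwrite('pics/'+save,c['pixels'][:,:,::-1])
    return c
def cloud(c):
    z=c['z_map'];K=c['mtx'];v,u=np.mgrid[:480,:640]
    P=np.stack([(u-K[0,2])/K[0,0]*z,-(v-K[1,2])/K[1,1]*z,-z],-1)
    return P@c['pose'][:3,:3].T+c['pose'][:3,3]
E
python3 - <<'E'
from h import *
c=cam('top','top1.png');np.savez('top.npz',**c)
P=cloud(c)
print(c['mtx'],c['pose'],{k:np.shape(v) for k,v in c.items()})
for uv in [(100,100),(320,240),(540,400)]: print(uv,P[uv[1],uv[0]])
print(ctrl.get_obs())
E
```

```text
[[566.66244878   0.         329.1988747 ]
 [  0.         566.66244878 234.08029815]
 [  0.           0.           1.        ]] [[-0.01293898  0.98622395 -0.16490879  0.34678687]
 [-0.99981077 -0.01515634 -0.01219469 -0.05177346]
 [-0.01452611  0.1647198   0.98623343  1.43025796]
 [ 0.          0.          0.          1.        ]] {'pixels': (480, 640, 3), 'z_map': (480, 640), 'mtx': (3, 3), 'pose': (4, 4)}
(100, 100) [ 0.96755405  0.58361975 -0.01803069]
(320, 240) [ 0.57054077 -0.01046224  0.00272048]
(540, 400) [ 0.17009805 -0.53966197  0.00234713]
{'time_s': 0.05, 'qpos': array([-1.36160122e+00,  3.00458266e-01,  1.52157164e+00,  9.74619032e-06,
        1.32064120e+00, -6.65964999e-02]), 'joint_vel': array([ 0.00078667, -0.00051572, -0.00104554, -0.00060238,  0.00221986,
        0.00104115]), 'tau': array([ 7.12261840e-05, -5.33212924e+01, -3.53706515e+01,  7.10396678e-02,
        2.35380884e-02, -4.69376653e-05]), 'ee_pos': array([ 0.14972072, -0.52897687,  0.20489735]), 'eef_rot': array([-3.14051722e+00, -8.11871520e-05,  2.75789144e-01]), 'force': array([-0.95864518,  0.30873056, -0.53709939]), 'moment': array([-0.03332736,  0.00473378, -0.01886821]), 'grip_force': 0.0, 'grip_width': 0.09410273255134936}
```

View pics/top1.png

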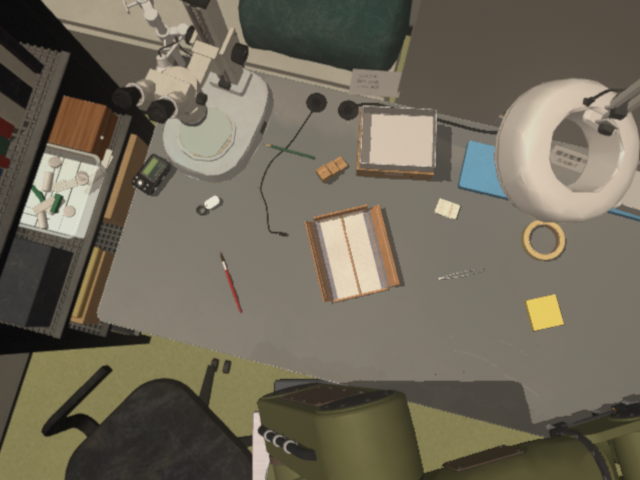

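The top view shows the tray around (353,255) with the ridge running (345,218)-(360,298), the brush at (222,255)-(241,311) with bristles up, the forceps at (440,277)-(484,269), the pencil at (290,151), the block at (332,168), the loupe at (208,205) and the cards at (447,209). I'll zoom in next.

Run:
```python
from h import *
d=dict(np.load('top.npz'));I=d['pixels'][:,:,::-1];P=cloud(d)
f=lambda x0,y0,x1,y1,s:cv2.resize(I[y0:y1,x0:x1],None,fx=s,fy=s,interpolation=cv2.INTER_CUBIC)
a=f(295,195,410,310,5)          #575x575
b=f(210,245,255,320,3.8 and 4)  #180x300
e=f(430,255,490,290,4)[:,:225]         
out=np.zeros((575,800,3),np.uint8);out[:,:575]=a;out[:300,580:760]=b;out[310:450,575:800]=e
cv2.imwrite('pics/z.png',out)
c=cam('scene','scene1.png');np.savez('scene.npz',**c)
hm=P[...,2]
m=(hm>.008)&(hm<.07);sub=hm[200:306,300:404]
np.set_printoptions(linewidth=250)
print((sub[::4,::4]*1000).astype(int))
```

```text
[[  -1    0    1    2   -2   -1    0   -4   -1    3   -3    1    0    7    1    1    3    0    0   -3   -2    4    0   -1    0   -2]
 [   3    2    0    5    0    4   -2    3    1    0    0   -4   -5    1    0    4   -2    3    1    6    0    0    2   -4    3    2]
 [   8    2    4   -5    8    2    4    1   -1    3    2    2    0   43   44   37   23   -2   22   28   34   -1    6    4    0    4]
 [   0    0    0    5    1    2    0    1   -1   53   49   37   22   11    3    7    1    4   13   28   32    0    0    2    0    9]
 [  -3    0    7    0    0   43   44   35   17   14   10    5    3    4    5    7    9    2   10   24   28    1    1   -2   -1    4]
 [   0    5    6    1   14   10    5    6    4    5    6    1    5    4    7    9    1    0   13   22   31    4    0    3    0    2]
 [   0    3   35   16    7    4    9    3    0    5    7    4    7    2    6   11   -3    7   16   16   28   33    2    4    5    0]
 [  -4    0   36   18    4    4    4    4    7    7    6    7    1    2    3    8    6    5   10   13   31   36   -1   -1    2    0]
 [  -2   -4   41   25   10    7    3
[... 1791 characters left out ...]
  0    4    8    7   19   28   -1]
 [  -2   -2   -1   -3   -4   35   30   10    0    4    3    0    8    5    8    5    9    9    8    0    3    1   -1    0   -1    2]
 [   0    1    3    3   -3   -1   33   17    4    1    6    8    2    4    0   12    3    2   16   10    0   -1   -1    1    0    2]
 [   6   -2    2    6   -4    6   37   27   17   11    5    8   10    3   11    4    0   -5   -2    0   -3   -2    0    0    0   -2]
 [  -5    3   -2    0    1   -1   41   28   17    5    9    3    8    0    0    0   11   -6    2   -2    2    0    1   -2   -3    2]
 [   0    0    0    0    1    3    2   -4    3   -1    5   -1    0   -1    7    0    1    1   -2   -1    2   -3    2    0    0    1]]
```

View pics/z.png

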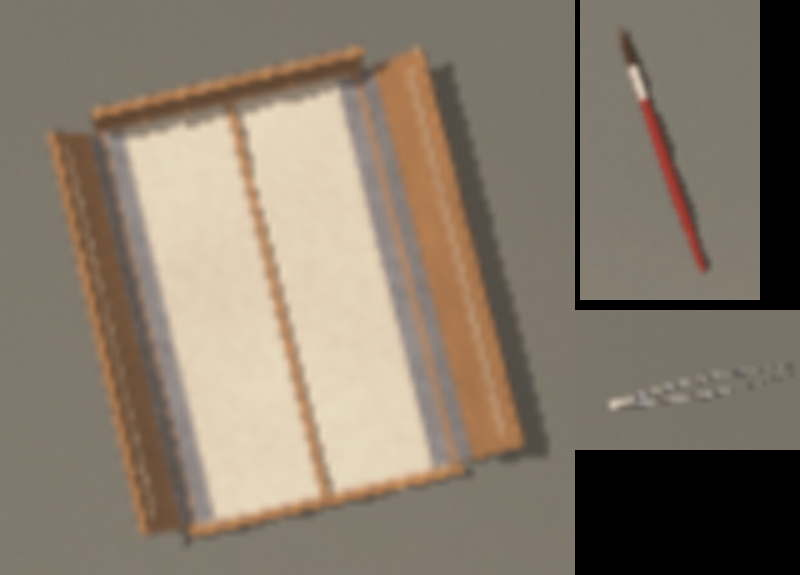

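View pics/scene1.png

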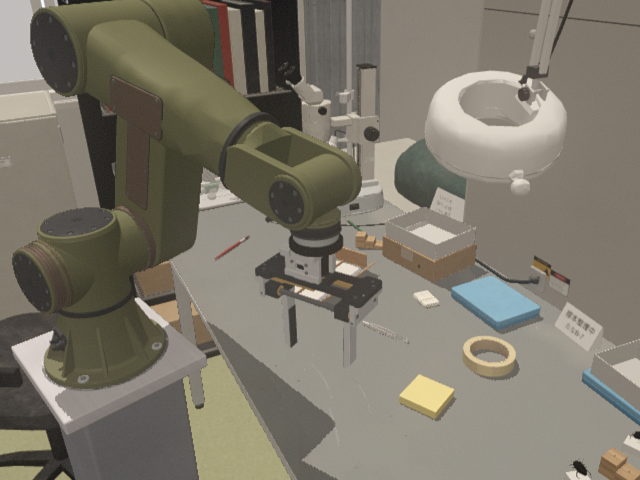

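The zoom shows the closed end at the top (far, +x world side), the lip at the bottom and both walls leaning out. The ridge runs from crop (235,105) to (325,493). The brush tip is at crop (623,32) and its tail at (705,270). The forceps' bright left end looks like the joined end, which I'll check with the wrist camera.

```bash
cat >> h.py <<'E'
def ray(c,u,v,z):
    K=c['mtx'];d=c['pose'][:3,:3]@np.array([(u-K[0,2])/K[0,0],-(v-K[1,2])/K[1,1],-1]);o=c['pose'][:3,3]
    return o+d*(z-o[2])/d[2]
E
python3 - <<'E'
from h import *
np.set_printoptions(precision=4,suppress=True)
d=dict(np.load('top.npz'))
t=lambda x,y,z:ray(d,295+(x+.5)/5-.5,195+(y+.5)/5-.5,z)
for n,p in dict(ridgeF=(237,116,.01),ridgeN=(326,492,.01),lipL=(190,535,.012),lipR=(468,470,.012),
  endL=(97,113,.044),endR=(363,52,.044),wlF=(52,132,.035),wlN=(147,532,.035),wrF=(420,50,.032),wrN=(521,447,.032)).items(): print(n,t(*p))
g=lambda x,y:ray(d,210+(x-580+.5)/4-.5,245+(y+.5)/4-.5,.004)
a,b=g(624,33),g(705,270);print('brush',a,b,np.linalg.norm(a-b))
g=lambda x,y:ray(d,430+(x-575+.5)/4-.5,255+(y-310+.5)/4-.5,.0045)
a,b=g(610,405),g(795,368);print('forc',a,b,np.linalg.norm(a-b))
I=d['pixels'].astype(int);R=(I[...,0]-I[...,1]>40);R[:,:215]=0;R[:,250:]=0;R[:245]=0;R[325:]=0
v,u=np.nonzero(R);print(np.linalg.norm(np.ptp([u,v],axis=1)))
for nm,(x0,y0,x1,y1) in dict(pen=(260,135,325,165),block=(312,150,355,185),lou=(192,190,225,220),card=(430,195,465,225)).items():
    print(nm,ray(d,(x0+x1)/2,(y0+y1)/2,.01))
E
```

```text
ridgeF [ 0.6259 -0.0674  0.01  ]
ridgeN [ 0.434  -0.1087  0.01  ]
lipL [ 0.4135 -0.0405  0.012 ]
lipR [ 0.4438 -0.1796  0.012 ]
endL [0.6218 0.0027 0.044 ]
endR [ 0.6508 -0.1306  0.044 ]
wlF [0.6143 0.0257 0.035 ]
wlN [ 0.4142 -0.0196  0.035 ]
wrF [ 0.654 -0.16   0.032]
wrN [ 0.4534 -0.2042  0.032 ]
brush [0.541  0.2428 0.004 ] [0.3908 0.1893 0.004 ] 0.15944849409329748
forc [ 0.4682 -0.3069  0.0045] [ 0.4898 -0.4239  0.0045] 0.11901507125336235
45.5411901469428
pen [0.8081 0.0586 0.01  ]
block [ 0.759  -0.0476  0.01  ]
lou [0.6648 0.2752 0.01  ]
card [ 0.6419 -0.3369  0.01  ]
```

Emit:
{"op": "servo_tool", "data": {"plan": [[0,0.02,-0.01,0,0,0,0.06],[0,0.05,-0.023,0,0,0,0],[0,0.05,-0.023,0,0,0,0],[0,0.05,-0.023,0,0,0,0],[0,0.05,-0.023,0,0,0,0],[0,0.05,-0.023,0,0,0,0],[0,0.05,-0.023,0,0,0,0],[0,0.03,-0.013,0,0,0,0]], "force": 10}}

```text
time_s: 1.1
ee_pos: [0.4578, -0.2941, 0.2051]
eef_rot: [-3.141, 0.0, 0.217]
force: [-0.6, -0.8, -0.6]
grip_width: 0.0174
grip_force: 0.0
```

Run:
```python
from h import *
np.set_printoptions(precision=4,suppress=True)
c=cam('wrist','w1.png');np.savez('w1.npz',**c)
o=ctrl.get_obs();print(o['ee_pos'],o['eef_rot'],o['force'],o['grip_width'],c['mtx'][0],c['pose'])
```

```text
[ 0.4596 -0.2927  0.205 ] [-3.1407 -0.0004  0.2186] [1.9266 2.3472 0.1595] 0.013502973053206071 [378.182    0.     319.3339] [[ 0.216   0.9478  0.2345  0.5247]
 [-0.9764  0.2098  0.0512 -0.28  ]
 [-0.0007 -0.2401  0.9708  0.3846]
 [ 0.      0.      0.      1.    ]]
```

View pics/w1.png

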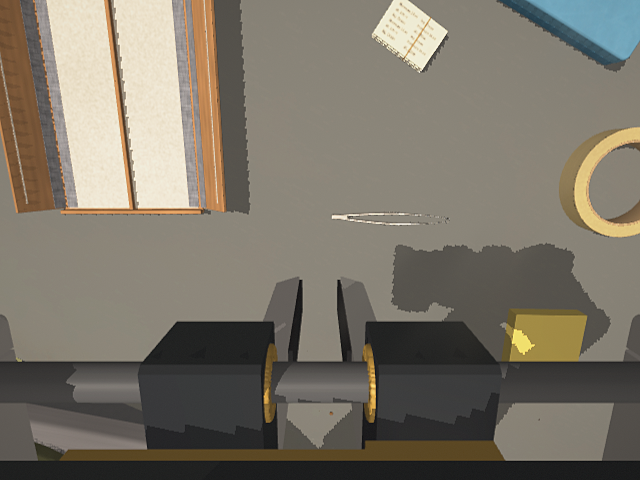

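The wrist view shows the forceps' joined end at (332,217) and the points at (449,219). The lip corners are at (62,212) and (201,212), and the ridge's near end is at (133,207).

```bash
cat >> h.py <<'E'
def go(p,yaw,fr=None):
    """tool-frame shift from current pose (yaw turned first) + turn about tool z"""
    o=ctrl.get_obs();a=o['ee_pos'] if fr is None else np.array(fr);d=np.array(p)-a;y0=o['eef_rot'][2]
    c,s=np.cos(yaw),np.sin(yaw)
    return np.array([c*d[0]+s*d[1],s*d[0]-c*d[1],-d[2],(y0-yaw)])
T=np.array([.533,-.087]);TY=.2155
def tr(x,y,z): 
    c,s=np.cos(TY),np.sin(TY);return np.array([T[0]+c*x-s*y,T[1]+s*x+c*y,z])
E
python3 - <<'E'
from h import *
np.set_printoptions(precision=4,suppress=True)
d=dict(np.load('w1.npz'))
for n,a in dict(tail=(332,217,.0045),tip=(449,219,.0045),lipL=(62,213,.012),lipR=(201,213,.012),ridN=(133,208,.01),rid2=(107,0,.01),wR=(227,212,.032)).items(): print(n,ray(d,*a))
print(go(tr(0,-.135,.025),TY), tr(0,-.135,.025))
E
```

```text
tail [ 0.4654 -0.306   0.0045]
tip [ 0.4891 -0.4227  0.0045]
lipL [ 0.4125 -0.0426  0.012 ]
lipR [ 0.4423 -0.1775  0.012 ]
ridN [ 0.4322 -0.1101  0.01  ]
rid2 [ 0.6115 -0.0693  0.01  ]
wR [ 0.453  -0.2067  0.032 ]
[ 0.1157 -0.0502  0.18    0.0031] [ 0.5619 -0.2189  0.025 ]
```

Emit:
{"op": "servo_tool", "data": {"plan": [[0,0.05,-0.02,0,0,0,0],[0,0.05,-0.02,0.02,0,0,0],[0,0.016,-0.01,0.05,0,0,0],[0,0,0,0.05,0,0,0],[0,0,0,0.05,0,0,0],[0,0,0,0.01,0,0,0],[0,0,-0.016,0,0,0,0],[0,0,-0.016,0,0,0,0]]}}

```text
time_s: 2.15
ee_pos: [0.5527, -0.1903, 0.0275]
eef_rot: [3.14, -0.002, 0.216]
force: [-0.1, -4.9, 7.1]
grip_width: 0.0007
grip_force: 6.0
```

Emit:
{"op": "servo_tool", "data": {"plan": [[0,0,-0.008,0,0,0,0],[0,0,-0.006,0,0,0,0],[0,0,-0.003,0,0,0,0],[0,0,-0.002,0,0,0,0],[0,0,0,0,0,0,0],[0,0,0,0,0,0,0],[0,0,0,0,0,0,0],[0,0,0,0,0,0,0]]}}

```text
time_s: 3.15
ee_pos: [0.5511, -0.1783, 0.0346]
eef_rot: [3.127, -0.009, 0.216]
force: [-21.9, -33.2, 59.6]
grip_width: 0.0003
grip_force: 30.8
```

Run:
```python
from h import *
np.set_printoptions(precision=4,suppress=True)
o=ctrl.get_obs();p=o['ee_pos'];c,s=np.cos(TY),np.sin(TY);r=p[:2]-T
print(p,o['eef_rot'],'tray xy',c*r[0]+s*r[1],-s*r[0]+c*r[1],o['force'],o['grip_width'])
```

```text
[ 0.5511 -0.1783  0.0346] [ 3.1272 -0.0086  0.216 ] tray xy -0.0017990163299103669 -0.09305613191733429 [-21.9083 -33.1831  59.6096] 0.00027906534693011365
```

Emit:
{"op": "servo_tool", "data": {"plan": [[0,0,0.01,0,0,0,0],[0,0,0.012,0,0,0,0],[0,0,0.015,0,0,0,0],[0,0,0.015,0,0,0,0],[0,0,0,0,0,0,0],[0,0,0,0,0,0,0],[0,0,0,0,0,0,0],[0,0,0,0,0,0,0]]}}

```text
time_s: 4.15
ee_pos: [0.5591, -0.223, 0.0254]
eef_rot: [-3.142, 0.0, 0.216]
force: [-1.0, 0.1, -0.8]
grip_width: 0.0005
grip_force: 0.0
```

Run:
```python
from h import *
np.set_printoptions(precision=4,suppress=True,linewidth=200)
o=ctrl.get_obs();p=o['ee_pos'];c,s=np.cos(TY),np.sin(TY);r=p[:2]-T
print(p,o['eef_rot'],'tray xy',c*r[0]+s*r[1],-s*r[0]+c*r[1],o['force'],o['grip_width'])
w=cam('wrist','w2.png');np.savez('w2.npz',**w);P=cloud(w)
q=P[...,:2]-T;X=c*q[...,0]+s*q[...,1];Y=-s*q[...,0]+c*q[...,1]
for x in(-.08,.05,.09):
  for y in np.arange(-.12,-.05,.004):
    m=(abs(X-x)<.012)&(abs(Y-y)<.002)&(w['z_map']>0)&(P[...,2]<.08)
    print(round(y,3),round(np.median(P[m][:,2])*1000) if m.any() else None,end='; ')
  print()
s_=cam('scene');cv2.imwrite('pics/s2.png',cv2.resize(s_['pixels'][220:350,250:430,::-1],None,fx=4,fy=4))
```

```text
[ 0.5591 -0.223   0.0254] [-3.1415  0.      0.2162] tray xy -0.003545067607207731 -0.13840510618581545 [-0.9919  0.1447 -0.7664] 0.0005060191935516626
-0.12 None; -0.116 None; -0.112 None; -0.108 None; -0.104 None; -0.1 None; -0.096 None; -0.092 None; -0.088 None; -0.084 None; -0.08 None; -0.076 None; -0.072 None; -0.068 None; -0.064 None; -0.06 5; -0.056 5; -0.052 5; 
-0.12 0; -0.116 0; -0.112 0; -0.108 0; -0.104 0; -0.1 0; -0.096 1; -0.092 35; -0.088 30; -0.084 27; -0.08 22; -0.076 17; -0.072 13; -0.068 8; -0.064 5; -0.06 5; -0.056 5; -0.052 5; 
-0.12 0; -0.116 0; -0.112 0; -0.108 0; -0.104 0; -0.1 0; -0.096 1; -0.092 35; -0.088 2; -0.084 27; -0.08 22; -0.076 17; -0.072 13; -0.068 8; -0.064 5; -0.06 5; -0.056 5; -0.052 5;
```

View pics/w2.png

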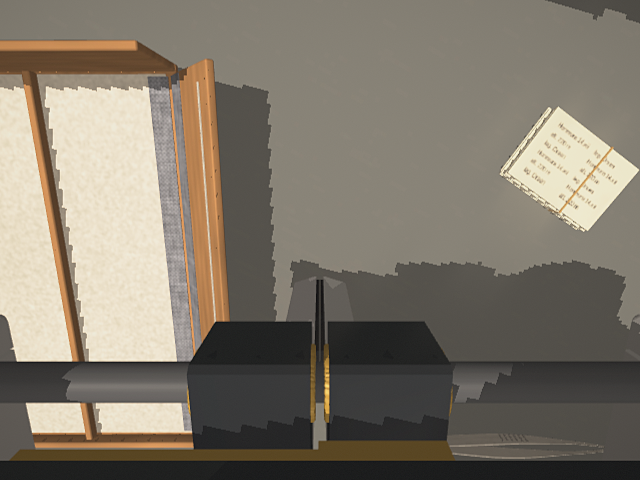

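The wall leans at about 0.95–1.0 rad. The tapered finger tips caught on its top edge, so I'll push with the fingers lower.

Emit:
{"op": "servo_tool", "data": {"plan": [[0,0,0,0.018,0,0,0],[0,0,-0.01,0,0,0,0],[0,0,-0.012,0,0,0,0],[0,0,-0.008,0,0,0,0],[0,0,-0.004,0,0,0,0],[0,0,-0.004,0,0,0,0],[0,0,-0.004,0,0,0,0],[0,0,0,0,0,0,0]]}}

```text
time_s: 5.25
ee_pos: [0.55, -0.182, 0.0074]
eef_rot: [-3.141, 0.0, 0.216]
force: [0.5, -0.3, 0.6]
grip_width: 0.0005
grip_force: 0.0
```

Emit:
{"op": "servo_tool", "data": {"plan": [[0,0,-0.004,0,0,0,0],[0,0,-0.003,0,0,0,0],[0,0,-0.003,0,0,0,0],[0,0,-0.002,0,0,0,0],[0,0,-0.002,0,0,0,0],[0,0,0,0,0,0,0],[0,0,0,0,0,0,0],[0,0,0,0,0,0,0]]}}

```text
time_s: 6.25
ee_pos: [0.5471, -0.1686, 0.0074]
eef_rot: [-3.142, 0.0, 0.216]
force: [0.3, 0.7, -0.5]
grip_width: 0.0005
grip_force: 0.0
```

```bash
cat > prof.py <<'E'
from h import *
import sys
np.set_printoptions(precision=4,suppress=True,linewidth=200)
def wall(P,z,side):
    c,s=np.cos(TY),np.sin(TY);q=P[...,:2]-T;X=c*q[...,0]+s*q[...,1];Y=side*(-s*q[...,0]+c*q[...,1])
    for x in (-.08,-.05,.05,.09):
        m=(abs(X-x)<.012)&(Y>.055)&(Y<.12)&(z>0)&(P[...,2]>.012)&(P[...,2]<.055)
        if m.sum()>8:
            y,h=Y[m],P[m][:,2];print(x,m.sum(),'top',np.percentile(h,95),'y at top',np.median(y[h>np.percentile(h,80)]),'y low',np.median(y[h<.022]))
o=ctrl.get_obs();p=o['ee_pos'];c,s=np.cos(TY),np.sin(TY);r=p[:2]-T
print(p,'tray xy',c*r[0]+s*r[1],-s*r[0]+c*r[1],o['force'],o['grip_width'])
for n in sys.argv[1:]:
    w=cam(n);P=cloud(w)
    for sd in(1,-1): print(n,sd);wall(P,w['z_map'],sd)
E
python3 prof.py wrist top
```

```text
[ 0.5471 -0.1686  0.0074] tray xy -0.0036570207890712064 -0.08274855881871815 [ 0.3097  0.6897 -0.495 ] 0.0004714065279620622
wrist 1
-0.08 14 top 0.012593780692491981 y at top 0.07212456829110184 y low 0.07216463339095305
wrist -1
0.05 867 top 0.04520964229167784 y at top 0.06829403014541363 y low 0.06907197442126198
0.09 1058 top 0.04537869761813828 y at top 0.06798758461388779 y low 0.06889090633367637
top 1
-0.08 90 top 0.04072893365003629 y at top 0.09126356152769595 y low 0.07599729129916197
-0.05 87 top 0.04110593783355228 y at top 0.09155066818239707 y low 0.07541445947748197
0.05 82 top 0.041038515121177246 y at top 0.09148640954998233 y low 0.07627316721634955
0.09 83 top 0.040251067575354564 y at top 0.09138127242181948 y low 0.0756795042970952
top -1
0.09 17 top 0.04783400460754343 y at top 0.0679532060519353 y low 0.06509654084223201
```

Emit:
{"op": "servo_tool", "data": {"plan": [[0,0,0.02,0,0,0,0],[0,0,0,-0.05,0,0,0],[0,0,-0.02,-0.06,0,0,0],[0,0,-0.055,0,0,0,0],[0,0,-0.06,0,0,0,0],[0,0,-0.06,0,0,0,0],[0,0,-0.045,0,0,0,0],[0,0,-0.005,0.045,0,0,0]]}}

```text
time_s: 7.35
ee_pos: [0.5011, 0.0525, 0.074]
eef_rot: [3.14, -0.007, 0.218]
force: [0.3, -0.2, -0.3]
grip_width: 0.001
grip_force: 0.0
```

Emit:
{"op": "servo_tool", "data": {"plan": [[0,0,0,0.045,0,0,0],[0,0,0,0.02,0,0,0],[0,0,0.01,0,0,0,0],[0,0,0.01,0,0,0,0],[0,0,0.008,0,0,0,0],[0,0,0.006,0,0,0,0],[0,0,0.006,0,0,0,0],[0,0,0,0,0,0,0]]}}

```text
time_s: 8.35
ee_pos: [0.5077, 0.0116, 0.0069]
eef_rot: [3.141, -0.0, 0.215]
force: [0.4, -0.4, -0.9]
grip_width: 0.0002
grip_force: 0.0
```

```bash
python3 prof.py
```

```text
[0.5077 0.0116 0.0069] tray xy -0.003649475114250452 0.10172155149671318 [ 0.4135 -0.3625 -0.8912] 0.00015108976062137738
```

Next I push about 19 mm further, to y_t = 0.0825.

Emit:
{"op": "servo_tool", "data": {"plan": [[0,0,0.005,0,0,0,0],[0,0,0.005,0,0,0,0],[0,0,0.004,0,0,0,0],[0,0,0.003,0,0,0,0],[0,0,0.002,0,0,0,0],[0,0,0,0,0,0,0],[0,0,0,0,0,0,0],[0,0,-0.02,0,0,0,0]]}}

```text
time_s: 9.35
ee_pos: [0.5074, 0.0127, 0.0067]
eef_rot: [3.142, -0.0, 0.215]
force: [-0.0, 0.8, -0.0]
grip_width: 0.0005
grip_force: 0.0
```

```bash
python3 prof.py wrist top
python3 - <<'E'
from h import *
np.set_printoptions(precision=4,suppress=True)
f=np.array([.4773,-.3643,.1]);print('forc pick yaw',np.arctan2(-.1167,.0237))
print(go(f,TY),tr(0,-.034,.1))
E
```

```text
[0.5074 0.0127 0.0067] tray xy -0.003654110437578059 0.10282367777763259 [-0.0138  0.7911 -0.0029] 0.00045393704439267466
wrist 1
0.05 1535 top 0.0449195526766391 y at top 0.06973723684524154 y low 0.07163930906382049
0.09 1813 top 0.04499636110252475 y at top 0.0699898839660026 y low 0.07176129924129873
wrist -1
top 1
0.09 17 top 0.050321507713974964 y at top 0.07034862720677876 y low nan
top -1
-0.08 35 top 0.047169354811835484 y at top 0.06870619794878603 y low 0.06603549786825116
-0.05 36 top 0.0476893262520906 y at top 0.06877675979648419 y low 0.06615655447766894
0.05 36 top 0.04649566269679506 y at top 0.0677535796938053 y low 0.06530824623927196
0.09 34 top 0.045821464178371366 y at top 0.06902260002993672 y low 0.06515792119684563
forc pick yaw -1.3704363487511229
[-0.1099  0.363  -0.0933  0.0015] [ 0.5403 -0.1202  0.1   ]
  return _methods._mean(a, axis=axis, dtype=dtype,
  ret = ret.dtype.type(ret / rcount)
```

Both walls are upright. The brush is next, since it is on this side. I'll hover over it and refine its position with the wrist camera.

Emit:
{"op": "servo_tool", "data": {"plan": [[0,0,-0.01,-0.02,0,0,0],[0,0,-0.03,-0.04,0,0,0],[30,0,-0.05,-0.04,0,0,0],[30,0,-0.055,0,0,0,0],[30,0.003,-0.04,0,0,0,0],[30,0,-0.0225,0,0,0,0],[30,0,0,0,0,0,-0.127],[30,0,0,0,0,0,0]]}}

```text
time_s: 10.45
ee_pos: [0.4663, 0.2148, 0.1057]
eef_rot: [3.141, 0.0, 0.343]
force: [-0.5, 0.6, -0.6]
grip_width: 0.0283
grip_force: 0.0
```

Run:
```python
from h import *
np.set_printoptions(precision=4,suppress=True)
def red(n):
    c=cam(n,'w3.png' if n=='wrist' else None);I=c['pixels'].astype(int)
    m=(I[...,0]-np.maximum(I[...,1],I[...,2])>60)
    P=cloud(c);m&=(np.hypot(P[...,0]-.466,P[...,1]-.216)<.12)
    m=m&(I[...,0]-I[...,2]>60)&(abs(I[...,1]-I[...,2])<35)
    v,u=np.nonzero(m);Q=np.array([ray(c,a,b,.004) for a,b in zip(u,v)])
    k=Q.mean(0);w,V=np.linalg.eigh(np.cov(Q[:,:2].T));d=V[:,1]*np.sign(V[0,1])
    t=(Q-k)[:,:2]@d;print(n,len(Q),k,np.arctan2(d[1],d[0]),t.min(),t.max(),'tail',k[:2]+d*t.min())
red('wrist');red('top')
o=ctrl.get_obs();print(o['ee_pos'],o['eef_rot'],o['grip_width'])
```

```text
wrist 1318 [0.4482 0.2115 0.004 ] 0.3457410816078528 -0.06381923952838293 0.05148947626885191 tail [0.3882 0.1899]<stdin>:9: RuntimeWarning: Mean of empty slice.
  ret = ret.dtype.type(ret / rcount)
Traceback (most recent call last):
IndexError: too many indices for array: array is 1-dimensional, but 2 were indexed
```

View pics/w3.png

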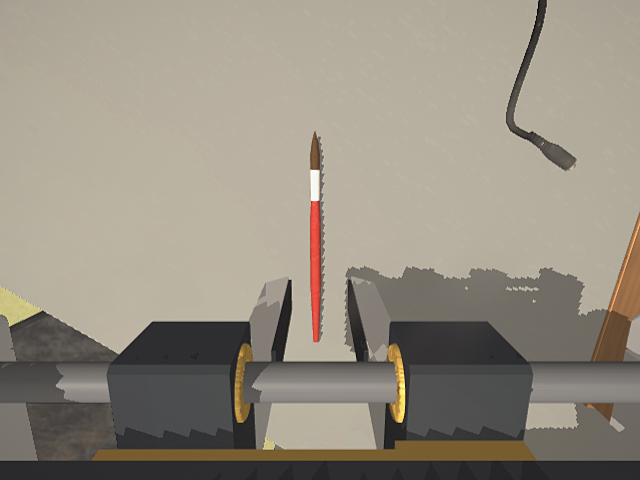

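The brush lies centred between the fingers, from its tip at (315,132) to its tail at (316,341). Descend, grip and lift.

Emit:
{"op": "servo_tool", "data": {"plan": [[30,0,-0.003,0.04,0,0,0],[30,0,0,0.04,0,0,0],[30,0,0,0.018,0,0,0],[30,0,0,0.004,0,0,0],[0,0,0,0,0,0,0],[0,0,0,0,0,0,0],[0,0,0,0,0,0,0],[0,0,0,0,0,0,0]], "force": 15}}

```text
time_s: 11.55
ee_pos: [0.4656, 0.218, 0.0046]
eef_rot: [3.142, -0.001, 0.343]
force: [-0.4, -1.4, 7.1]
grip_width: 0.0072
grip_force: 15.0
```

Emit:
{"op": "servo_tool", "data": {"plan": [[0,0,0,-0.01,0,0,0],[0,0,0,-0.02,0,0,0],[0,0,0,-0.03,0,0,0],[0,0,0,-0.03,0,0,0],[0,0,0,0,0,0,0.127],[0,0,0,0,0,0,0],[0,0,0,0,0,0,0],[0,0,0,0,0,0,0]]}}

```text
time_s: 12.55
ee_pos: [0.465, 0.2178, 0.0936]
eef_rot: [3.142, 0.001, 0.217]
force: [0.4, -1.2, -0.6]
grip_width: 0.0074
grip_force: 15.0
```

Run:
```python
from h import *
np.set_printoptions(precision=4,suppress=True)
w=cam('wrist','w4.png')
print(go(tr(0,.036,.1),TY),ctrl.get_obs()['ee_pos'],tr(0,.036,.1))
```

```text
[ 0.0013  0.2763 -0.0064  0.0015] [0.465  0.2178 0.0936] [ 0.5253 -0.0518  0.1   ]
```

View pics/w4.png

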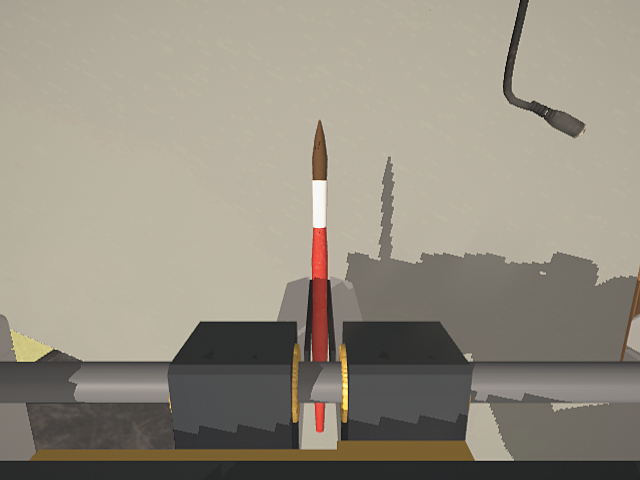

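The brush is held straight, with its tip at (320,121). Carry it to the left lane.

Emit:
{"op": "servo_tool", "data": {"plan": [[0,0.001,0.03,0,0,0,0],[0,0,0.05,0,0,0,0],[0,0,0.055,0,0,0,0],[0,0,0.055,0,0,0,0],[0,0,0.05,0,0,0,0],[0,0,0.0365,0,0,0,0],[0,0,0,0.03,0,0,0],[0,0,0,0.03,0,0,0]]}}

```text
time_s: 13.6
ee_pos: [0.5253, -0.0526, 0.033]
eef_rot: [3.141, -0.0, 0.216]
force: [0.5, -0.0, -0.5]
grip_width: 0.0074
grip_force: 15.0
```

```bash
python3 prof.py
```

```text
[ 0.5253 -0.0526  0.033 ] tray xy -0.00015445011632937104 0.03529257439558475 [ 0.507  -0.0028 -0.5023] 0.007355395543773731
```

Lower 24 mm to the floor, open slightly, then raise.

Emit:
{"op": "servo_tool", "data": {"plan": [[0,0,0,0.015,0,0,0],[0,0,0,0.006,0,0,0],[0,0,0,0.002,0,0,0],[0,0,0,0.001,0,0,0],[0,0,0,0,0,0,0],[0,0,0,0,0,0,0],[0,0,0,0,0,0,0],[0,0,0,0,0,0,0]]}}

```text
time_s: 14.6
ee_pos: [0.5253, -0.052, 0.0098]
eef_rot: [3.142, -0.0, 0.216]
force: [0.1, -0.0, 0.7]
grip_width: 0.0075
grip_force: 15.0
```

Emit:
{"op": "servo_tool", "data": {"plan": [[0,0,0,0.001,0,0,0],[0,0,0,0.0007,0,0,0],[0,0,0,0,0,0,0],[8,0,0,0,0,0,0],[14,0,0,0,0,0,0],[22,0,0,0,0,0,0],[22,0,0,0,0,0,0],[22,0,0,-0.005,0,0,0]]}}

```text
time_s: 15.6
ee_pos: [0.5251, -0.052, 0.0129]
eef_rot: [-3.141, 0.001, 0.216]
force: [-0.0, 0.2, 0.4]
grip_width: 0.0208
grip_force: 0.0
```

Emit:
{"op": "servo_tool", "data": {"plan": [[22,0,0,-0.015,0,0,0],[22,0,0,-0.04,0,0,0],[22,0,0,-0.04,0,0,0],[22,0,0,-0.02,0,0,0],[22,0,0,0,0,0,0],[22,0,0,0,0,0,0],[22,0,0,0,0,0,0],[22,0,0,0,0,0,0]]}}

```text
time_s: 16.6
ee_pos: [0.525, -0.052, 0.1274]
eef_rot: [-3.141, 0.001, 0.216]
force: [0.1, -0.4, -0.5]
grip_width: 0.021
grip_force: 0.0
```

Run:
```python
from h import *
np.set_printoptions(precision=4,suppress=True)
w=cam('wrist','w5.png')
o=ctrl.get_obs();print(o['ee_pos'],o['eef_rot'])
print('shift at TY yaw',go([.4773,-.3643,.1],TY))
```

```text
[ 0.5251 -0.052   0.1276] [-3.1412  0.0008  0.2158]
shift at TY yaw [-0.1135  0.2949  0.0276  0.0003]
```

View pics/w5.png

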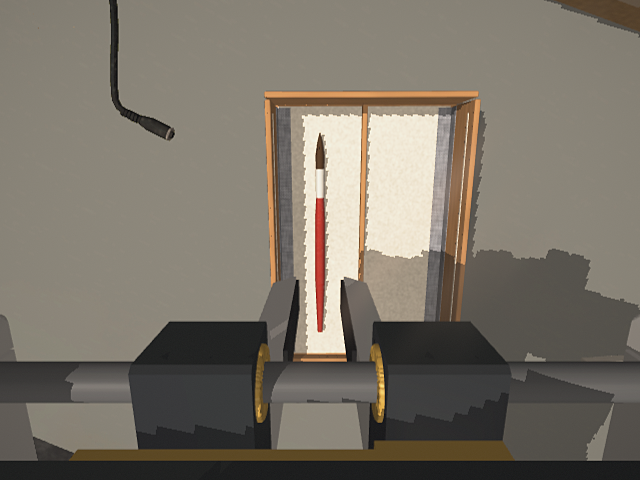

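The brush lies in the left lane, from its tip at (320,135) to its tail at (320,331). Now the forceps.

Emit:
{"op": "servo_tool", "data": {"plan": [[22,-0.02,0.05,0,0,0,0],[22,-0.02,0.05,0,0,0,0],[22,-0.02,0.05,0,0,0,0],[22,-0.02,0.05,0,0,0,0],[22,-0.02,0.05,0,0,0,0],[30,-0.0135,0.045,0,0,0,0],[30,0,0,0,0,0,0.16],[30,0,0,0,0,0,0.18]]}}

```text
time_s: 17.65
ee_pos: [0.4772, -0.365, 0.1274]
eef_rot: [-3.141, 0.001, -0.131]
force: [-0.4, -0.2, 0.5]
grip_width: 0.028
grip_force: 0.0
```

Emit:
{"op": "servo_tool", "data": {"plan": [[30,0,0,0,0,0,0.18],[30,0,0,0,0,0,0.18],[30,0,0,0,0,0,0.18],[30,0,0,0,0,0,0.18],[30,0,0,0,0,0,0.18],[30,0,0,0,0,0,0.18],[30,0,0,0,0,0,0.17],[30,0,0,0,0,0,0]]}}

```text
time_s: 18.65
ee_pos: [0.4775, -0.3644, 0.1278]
eef_rot: [3.141, 0.0, -1.373]
force: [0.6, 0.2, -0.1]
grip_width: 0.0279
grip_force: 0.0
```

Run:
```python
from h import *
np.set_printoptions(precision=4,suppress=True)
w=cam('wrist','w6.png');np.savez('w6.npz',**w)
o=ctrl.get_obs();print(o['ee_pos'],o['eef_rot'],o['grip_width'])
print(go([.4773,-.3643,.004],o['eef_rot'][2]))
```

```text
[ 0.4775 -0.3644  0.1278] [ 3.1414  0.0003 -1.3705] 0.0277853639407495
[-0.0002  0.0002  0.1238  0.    ]
```

View pics/w6.png

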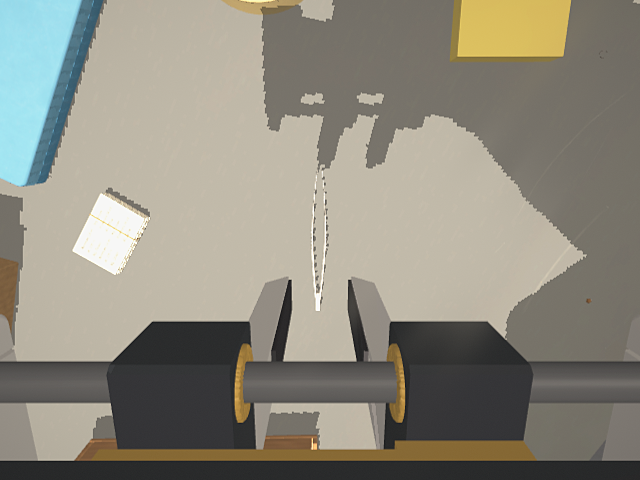

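The forceps are aligned and centred, with the points up at (321,167) and the tail at (318,308). Descend, grip and lift.

Emit:
{"op": "servo_tool", "data": {"plan": [[30,0,0,0.05,0,0,0],[30,0,0,0.05,0,0,0],[30,0,0,0.02,0,0,0],[30,0,0,0.0035,0,0,0],[0,0,0,0,0,0,0],[0,0,0,0,0,0,0],[0,0,0,0,0,0,0],[0,0,0,0,0,0,0]], "force": 15}}

```text
time_s: 19.7
ee_pos: [0.4783, -0.365, 0.0062]
eef_rot: [-3.14, -0.002, -1.374]
force: [0.2, 1.5, 6.6]
grip_width: 0.0111
grip_force: 15.0
```

Emit:
{"op": "servo_tool", "data": {"plan": [[0,0,0,-0.01,0,0,0],[0,0,0,-0.02,0,0,0],[0,0,0,-0.03,0,0,0],[0,0,0,-0.03,0,0,0],[0,0,0,0,0,0,-0.17],[0,0,0,0,0,0,-0.18],[0,0,0,0,0,0,-0.18],[0,0,0,0,0,0,-0.18]]}}

```text
time_s: 20.7
ee_pos: [0.4778, -0.3646, 0.0962]
eef_rot: [3.142, -0.001, -0.658]
force: [0.7, -0.7, -0.9]
grip_width: 0.0112
grip_force: 15.0
```

Emit:
{"op": "servo_tool", "data": {"plan": [[0,0,0,0,0,0,-0.18],[0,0,0,0,0,0,-0.18],[0,0,0,0,0,0,-0.18],[0,0,0,0,0,0,-0.18],[0,0,0,0,0,0,-0.16],[0,0,0,0,0,0,0],[0,0,0,0,0,0,0],[0,0,0,0,0,0,0]]}}

```text
time_s: 21.7
ee_pos: [0.4776, -0.3645, 0.0949]
eef_rot: [3.141, -0.0, 0.214]
force: [-0.1, -0.6, -0.9]
grip_width: 0.0109
grip_force: 15.0
```

Run:
```python
from h import *
np.set_printoptions(precision=4,suppress=True)
o=ctrl.get_obs();print(o['ee_pos'],o['eef_rot'],o['grip_width'],o['grip_force'])
print(go(tr(0,-.034,.09),TY))
```

```text
[ 0.4776 -0.3645  0.0949] [ 3.1414 -0.0001  0.2137] 0.010940660554658584 14.992967694997787
[ 0.1135 -0.2252  0.0049 -0.0018]
```

Emit:
{"op": "servo_tool", "data": {"plan": [[0,0.0227,-0.03,0,0,0,0],[0,0.0227,-0.05,0,0,0,0],[0,0.0227,-0.05,0,0,0,0],[0,0.0227,-0.05,0,0,0,0],[0,0.0227,-0.045,0,0,0,0],[0,0,0,0,0,0,0],[0,0,0,0.03,0,0,0],[0,0,0,0.03,0,0,0]]}}

```text
time_s: 22.7
ee_pos: [0.5403, -0.1212, 0.0341]
eef_rot: [3.141, -0.001, 0.214]
force: [0.5, 0.1, -0.4]
grip_width: 0.0111
grip_force: 15.0
```

```bash
python3 prof.py
```

```text
[ 0.5403 -0.1212  0.0341] tray xy -0.0002066419737811612 -0.03501172010394171 [ 0.4573  0.0516 -0.4313] 0.011110660075553828
```

Emit:
{"op": "servo_tool", "data": {"plan": [[0,0,0,0.015,0,0,0],[0,0,0,0.006,0,0,0],[0,0,0,0.0015,0,0,0],[0,0,0,0.001,0,0,0],[0,0,0,0,0,0,0],[0,0,0,0,0,0,0],[0,0,0,0,0,0,0],[0,0,0,0,0,0,0]]}}

```text
time_s: 23.7
ee_pos: [0.5403, -0.1204, 0.0112]
eef_rot: [3.142, -0.0, 0.216]
force: [-0.3, 0.3, -0.5]
grip_width: 0.0108
grip_force: 15.0
```

Emit:
{"op": "servo_tool", "data": {"plan": [[0,0,0,0.001,0,0,0],[0,0,0,0.0008,0,0,0],[0,0,0,0,0,0,0],[0,0,0,0,0,0,0],[0,0,0,0,0,0,0],[0,0,0,0,0,0,0],[0,0,0,0,0,0,0],[0,0,0,0,0,0,0]]}}

```text
time_s: 24.7
ee_pos: [0.5404, -0.1204, 0.0101]
eef_rot: [3.141, -0.0, 0.216]
force: [-5.0, 1.0, 10.9]
grip_width: 0.0113
grip_force: 15.0
```

The forceps have touched the floor. Release and rise.

Emit:
{"op": "servo_tool", "data": {"plan": [[0,0,0,-0.0005,0,0,0],[14,0,0,0,0,0,0],[20,0,0,0,0,0,0],[26,0,0,0,0,0,0],[26,0,0,0,0,0,0],[26,0,0,0,0,0,0],[26,0,0,-0.005,0,0,0],[26,0,0,-0.015,0,0,0]]}}

```text
time_s: 25.7
ee_pos: [0.54, -0.1203, 0.0301]
eef_rot: [-3.141, 0.001, 0.216]
force: [-0.3, 0.1, -0.4]
grip_width: 0.0242
grip_force: 0.0
```

Emit:
{"op": "servo_tool", "data": {"plan": [[26,0,0,-0.03,0,0,0],[26,0,0,-0.04,0,0,0],[26,0,0,-0.04,0,0,0],[26,0,0,-0.02,0,0,0],[26,0,0,0,0,0,0],[26,0,0,0,0,0,0],[26,0,0,0,0,0,0],[26,0,0,0,0,0,0]]}}

```text
time_s: 26.7
ee_pos: [0.5401, -0.1203, 0.1591]
eef_rot: [-3.141, 0.001, 0.216]
force: [-1.1, 0.3, -0.4]
grip_width: 0.0241
grip_force: 0.0
```

```bash
python3 - <<'E'
from h import *
np.set_printoptions(precision=4,suppress=True)
w=cam('wrist','w7.png')
o=ctrl.get_obs();print(o['ee_pos'],o['force'],o['grip_width'])
E
python3 prof.py wrist
```

```text
[ 0.5401 -0.1203  0.1593] [ 0.7066 -0.7676 -0.5471] 0.02405929684673468
[ 0.5401 -0.1203  0.1593] tray xy -0.00016329696938651665 -0.03407266469404256 [ 0.7066 -0.7676 -0.5471] 0.02405929684673468
wrist 1
-0.08 135 top 0.044131028790096324 y at top 0.0676041919828548 y low 0.06706745192457103
-0.05 450 top 0.04480179868442135 y at top 0.06892535696877045 y low 0.06722020355321226
0.05 561 top 0.04482620974981061 y at top 0.06927398918911729 y low 0.06754665161520437
0.09 603 top 0.045068547242866026 y at top 0.06913464280059034 y low 0.06768043674003608
wrist -1
-0.05 9 top 0.021781358419685634 y at top 0.06555315427032182 y low 0.06515374684086395
0.05 346 top 0.04509038822470715 y at top 0.06801131469150423 y low 0.06497924565236772
0.09 376 top 0.04507603799497151 y at top 0.06768719911662252 y low 0.0648623074469315
```

View pics/w7.png

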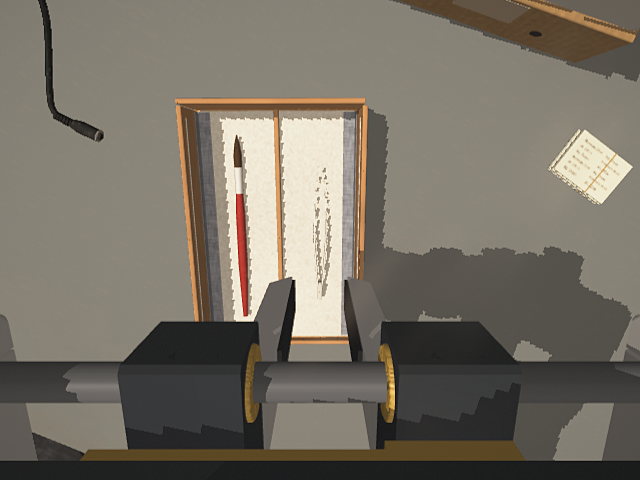

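The walls are upright, with the brush at (240,225) in the left lane and the forceps at (321,232) in the right, points toward the closed end. Handing in.

```bash
python3 -c "
from station import ctrl
print(ctrl.hand_in())"
```

```text
the job is handed in; nothing more can be done
None
```

The job is handed in with no verdict shown: by the last wrist-camera check both side walls stand upright, and the brush (left lane) and forceps (right lane) lie lengthwise in the tray, bristles and points toward the closed end.

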